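Hold the catch cabinet's sprung hatch just below its balance point

TASK

The hatch spring of the catch cabinet is being adjusted and its nut sits inside behind the drawer: first pull the drawer well open by its handle, then raise the hatch on top by its handle until it is clearly past its balance point, without letting it fly open. Ease it back down and finish while still holding it steady in the gripper just below the balance point (within ten degrees of it), on the side where it would fall shut, so that the spring can be set. Leave the clamp, pliers and ring where they lie.

Things in the scene. Friction and masses are not known exactly. Their poses are not given: they have to be found in the camera images.
- cabinet: grey painted steel catch cabinet fixed on the bench, 240 deep (x) by 260 wide (y) by 150 high; origin at the centre of its underside on the bench; its own -x is the front with the drawer. Its top has a 30 strip in front of the hatch and a 50 strip behind it
- drawer (a joint): how far the drawer is out, m: 0 shut, 0.10 at the stop; slides along the cabinet's -x. Well open means more than 0.07. Friction about 1.5 N plus light damping; it stays where it is left. May start up to 15 mm ajar
- drawer_handle (a point): middle of the steel bar handle of the drawer: a level bar about 100 long along the cabinet's y, about 10 thick, 35 in front of the drawer's front and 116 above the bench (34 below the cabinet's top), clear space of about 28 behind it. The drawer is open above and empty enough for fingers to reach in
- hatch (a joint): angle of the hatch, rad: 0 flat shut, 1.4 wide open. Counterbalance spring: balance point at 0.75 (43 degrees), below it the hatch falls shut, above it it flies open; about 3 N at the handle when shut, falling to none at balance and growing the other way beyond. Clearly past: over 0.80; flown open: above 1.2; just below: 0.575 to 0.73
- hatch_hinge (a point): middle of the hinge line of the hatch (bare steel plate 160 by 205, 6 thick, hinged on its far edge, its front edge rises). The line runs along the cabinet's y, 70 behind the cabinet's origin and 150 above the bench, and is fixed to the cabinet. The handle bar at hatch angle A is 130 cos A - 41 sin A in front of this line and 130 sin A + 41 cos A above it (mm)
- hatch_handle (a point): middle of the steel bar handle on the hatch: a level bar about 90 long along the cabinet's y, about 10 thick, 35 above the plate. With the hatch shut it is 192 above the bench, at balance 269. Gripped from straight above across the bar, it can be carried round its arc, turning between the fingers
- clamp: brass-coloured C-clamp lying on the bench, about 150 by 130 by 18; origin on the bench under its middle; leave alone
- pliers: slip-joint pliers with black grips lying on the bench, about 190 long by 16 high; origin on the bench under its middle; leave alone
- ring: steel ring standing on its flat, 80 across, 56 bore, 35 high; origin at the centre of its underside; leave alone

How it is judged:
By the outcome, as a careful person would: the job done as asked, in the order asked, and still so for the second after the job is handed in, while the arm keeps its last pose, push and grip.
It also fails if it takes over 48 s, if anything falls off the work surface, if the arm or the gripper's body presses on something with over 40 N, if the wrist force passes 120 N, or if a joint passes its speed limit or range.

ROBOT

A 6-joint arm with a two-finger parallel gripper is mounted at the origin on the work surface. World frame = base frame: x ahead of the robot, y to its left, z up, the work surface at z = 0. Lengths are in mm, angles in rad, forces in N, time in s.
With the tool pointing down it reaches from about 350 to 975 mm from the base axis. Payload 7.1 kg.
Tool frame: the origin (TCP) lies midway between the tips of the shut fingers; the grasp point (between the pads) lies ctrl.grip_point_offset behind it (ctrl.grip_point_offset is the distance from the TCP to the grasp point, in mm); z points along the fingers, y is the line along which they close (so a half turn about z gives the same grasp; the last joint's range is limited). The gripper opens to 88 mm and grips with 3 to 60 N. Pads are 20 mm wide; open, the fingers measure 115 mm over their backs; the gripper's body (75 mm by 178 mm) begins 61 mm behind the grasp point.
Start: joints at [1.253, 0.423, 1.63, -0, 1.089, -0.019], TCP at [183.952, 597.299, 222.675] pointing down, gripper open.
Joint ranges: [-3, 3], [-0.9, 2.11], [0.09, 2.58], [-1.31, 4.45], [0.11, 2.69], [-2.54, 2.54]. Speed limits (rad/s): [2.39, 2.39, 3.01, 3.14, 3.14, 3.14].

INTERFACE

Orientations are given as a rotation vector (axis times angle).
In Python, from workcell import ctrl, get_image, close_job, finder gives the robot as it stands.
- The arm moves only by the tool servo_tool, never from a script. Its argument "deltas" is a list of rows, each a list of 2 entries, a list of its own where there are three numbers: the shift along the tool's x, y, z in mm, then the turn, a rotation vector about the tool's x, y, z in rad. A call has 1 to 5 rows; each row is the pose to reach, as a shift and turn from the pose commanded when the call began, along the tool's axes at that moment; what a row does not reach only later rows make up. A row lasts 1/12 s, in which the tool goes at most 41.7 mm and 7.16 degrees, less where a joint would pass 70% of its speed; a pose out of reach is approached as far as the arm can. A call with a gripper value outside its range is refused whole. "grip" is the closure, from -1 (fully open) to 1 (shut), so that 0 is half open, set as the call begins (left out, the last holds). The fingers move at their own pace and stop on an object; the grip force is fixed at half the most. Time passes only in rows, so rows that repeat a pose let the fingers close. It gives the time, the measured TCP pose, the force, the opening and the grip force at its end, in the units of the state.
- ctrl.get_obs(): the state, without advancing time (a new reading comes with each control period).
- get_image(name): name is "scene" or "top" or "wrist"; returns a dict with "frame" (480x640x3 uint8, blue, green, red), "depth" (480x640 float32, mm along the optical axis (not along the pixel's ray), 0 where there is no reading), "K" (3x3 intrinsics, pixels), "pose" (4x4, takes a point from camera to world coordinates). Camera axes: x right, y down, z forward; pixel columns grow to the right and rows downward; lengths in mm; the calibration is good to about 2 mm. A picture is of the moment at which its call begins.
- close_job(): hands the job in; it is judged then, once.
Trained networks look in a picture, given as the dict that the camera call returned (one of the last four; its "shot" number tells which), for a name from the list of things; names that differ only in an ending like _2 or _b are one class to them, and where a whole thing is asked for, a point or a joint stands for the part that bears it (a point fixed in the world has none). Each returns a list of dicts, best first, with "score" (0 to 1); they miss things now and then, are a little off and sometimes report something else, mostly with a low value. They report only what shows in the picture. A call takes as long as a camera call.
- finder.search_frame(query, picture): "rect" ([centre column, centre row, width, height] as shares, 0 to 1, of the picture: columns of its width, rows of its height, round what is visible of it).
- finder.silhouettes(query, picture): "mask" (480x640 bool, what is visible of it) and "rect" ([centre column, centre row, width, height] as shares, 0 to 1, of the picture: columns of its width, rows of its height, round what is visible of it).
The state is a dict: "t": time; "qpos": joint angles; "qvel": joint speeds; "joint_torque": joint torques, N m; "ee_pos": TCP position; "orientation": TCP orientation; "ft_force": force on the tool from outside, world axes, zero at the start; "moment": the same for the moment, N m; "width": finger opening in mm; "grasp_force": force on a finger pad.
Only numpy, scipy, OpenCV 4.12 (cv2) and the standard library are available. Lean on these libraries where they do the work, as an engineer would, in place of code of your own. Each camera call takes 0.05 s, during which the arm holds its last target. There are 200 camera calls.

## Working session

There is one attempt and no reset: what is moved stays moved. The work goes in short steps, Python scripts to look and compute and a tool call to move; the robot and the scene stay as the last step left them, time stands still between calls to the robot, and variables do not carry over. Pictures are saved under pics/ and viewed, at most 10 in all, crops included, and the job is handed in when it is done.

Besides the shell and the picture viewer there is one more tool, called after "Emit:" by a JSON object that holds its "method" and its "body", one argument or row to a line. servo_tool: Moves the arm, as the interface text tells. Its arguments: {"type":"object","properties":{"deltas":{"type":"array","items":{"type":"array"}},"grip":{"type":"number"}},"required":["deltas"]}

```bash
mkdir -p pics; cat > h.py <<'E'
import numpy as np, cv2
from workcell import ctrl, get_image, close_job, finder
def pts(im, mask=None):
    d=im["depth"]; K=im["K"]; v,u=np.nonzero((d>0)&(mask if mask is not None else True))
    z=d[v,u]; P=np.c_[(u-K[0,2])*z/K[0,0],(v-K[1,2])*z/K[1,1],z]
    return P@im["pose"][:3,:3].T+im["pose"][:3,3]
E
python3 - <<'E'
from h import *
o=ctrl.get_obs(); print(o, ctrl.grip_point_offset)
for n in ("top","scene"):
    im=get_image(n); f=im["frame"].copy()
    for q in ("cabinet","drawer_handle","hatch_handle","hatch","drawer","clamp","pliers","ring"):
        for r in finder.silhouettes(q,im)[:1]:
            p=pts(im,r["mask"]); 
            print(n,q,round(r["score"],2),np.round(np.array(r["rect"])*[640,480,640,480]),np.round(np.median(p,0)) if len(p) else None, np.round(np.percentile(p,[3,97],axis=0)).tolist() if len(p) else None)
            if 'handle' in q and len(p):
                c,s,e=cv2.minAreaRect(p[:,:2].astype(np.float32)); print('  rect',c,s,e)
            if q=='cabinet' and len(p):
                t=p[(p[:,2]>140)&(p[:,2]<162)]; print('  toprect',cv2.minAreaRect(t[:,:2].astype(np.float32)))
    cv2.imwrite(f"pics/{n}0.png",f)
E
```

```text
{'t': 0.0, 'qpos': array([ 1.25298061e+00,  4.23861296e-01,  1.63066667e+00,  2.17352581e-05,
        1.08861398e+00, -1.89839685e-02]), 'qvel': array([-0.00038116,  0.00073847, -0.00034921, -0.00081271,  0.00179253,
        0.00027464]), 'joint_torque': array([-1.55672231e-03, -5.44638383e+01, -2.73658866e+01,  6.42588688e-02,
        2.26851652e-02, -1.08849135e-04]), 'ee_pos': array([183.79020735, 596.78889462, 221.89809995]), 'orientation': array([-4.67633247e-01, -3.10631085e+00,  2.39391127e-03]), 'ft_force': array([ 0.21132805, -0.0126059 , -0.32434677]), 'moment': array([-0.02568821,  0.04751862,  0.04639871]), 'grasp_force': 0.0, 'width': 88.41176316687351} 18.700000000000003
top cabinet 0.69 [348. 220. 112. 123.] [650. -70. 153.] [[525.0, -193.0, 42.0], [780.0, 52.0, 168.0]]
  toprect ((658.14892578125, -70.29986572265625), (263.0380554199219, 260.3502197265625), 1.0166970491409302)
top drawer_handle 0.95 [351. 269. 107.  27.] [532. -71. 121.] [[488.0, -184.0, 35.0], [553.0, 41.0, 146.0]]
  rect (520.556640625, -76.80033874511719) (68.2463607788086, 260.04962158203125) 1.11
[... 1196 characters left out ...]
 270. 112.  81.] [663. -64. 156.] [[587.0, -162.0, 152.0], [735.0, 29.0, 194.0]]
  rect (640.1068725585938, -67.43942260742188) (199.5890655517578, 204.98876953125) 1.4496904611587524
scene hatch 0.94 [283. 269. 109.  78.] [663. -64. 156.] [[584.0, -164.0, 152.0], [735.0, 29.0, 194.0]]
scene drawer 0.8 [301. 242. 106.  61.] [532. -63. 140.] [[489.0, -180.0, 115.0], [540.0, 48.0, 145.0]]
scene clamp 0.67 [503. 318.  82.  98.] [519. 463.  14.] [[445.0, 355.0, 4.0], [646.0, 521.0, 19.0]]
scene pliers 0.98 [187. 216.  67.  48.] [ 516. -402.   13.] [[432.0, -468.0, -1.0], [593.0, -353.0, 19.0]]
scene ring 0.63 [149. 265.  34.  29.] [ 681. -430.   31.] [[644.0, -462.0, 4.0], [715.0, -392.0, 38.0]]
```

```bash
python3 - <<'E'
from h import *
for n in ("top","scene"):
    im=get_image(n); P=pts(im); f=im["frame"]
    P=P[(abs(P[:,1]+70)<150)&(P[:,0]>440)&(P[:,0]<820)]
    for nm,m in (("hatchbar",(P[:,2]>183)&(P[:,2]<205)&(P[:,0]>560)&(P[:,0]<650)),("drawbar",(P[:,2]>105)&(P[:,2]<126)&(P[:,0]<516)),("top",(P[:,2]>143)&(P[:,2]<153.5)),("plate",(P[:,2]>154)&(P[:,2]<161))):
        q=P[m]
        if len(q)<5: print(n,nm,len(q));continue
        print(n,nm,len(q),np.round(q.mean(0),1),np.round(np.percentile(q,[1,50,99],axis=0)).tolist(),cv2.minAreaRect(q[:,:2].astype(np.float32)))
    c=f[150:350,200:460] if n=="top" else f[180:400,180:400]
    cv2.imwrite(f"pics/{n}1.png",cv2.resize(c,None,fx=2.5,fy=2.5))
a,b=[cv2.resize(cv2.imread(f"pics/{n}1.png"),(400,400)) for n in("top","scene")]
cv2.imwrite("pics/ab.png",np.hstack([a,b]))
E
```

```text
top hatchbar 212 [607.8 -71.6 195.6] [[602.0, -125.0, 190.0], [608.0, -71.0, 196.0], [614.0, -17.0, 203.0]] ((607.851806640625, -70.86673736572266), (10.996902465820312, 108.77666473388672), 1.2588541507720947)
top drawbar 260 [494.7 -72.9 119.8] [[486.0, -131.0, 114.0], [493.0, -71.0, 120.0], [515.0, -16.0, 125.0]] ((500.15118408203125, -73.71029663085938), (29.499290466308594, 119.31101989746094), 0.011341127566993237)
top top 4608 [657.3 -69.9 149.7] [[530.0, -199.0, 143.0], [652.0, -70.0, 150.0], [787.0, 59.0, 153.0]] ((657.7508544921875, -70.44732666015625), (262.3503112792969, 260.9044494628906), 1.2334438562393188)
top plate 4347 [662.2 -70.2 157. ] [[561.0, -186.0, 154.0], [663.0, -70.0, 157.0], [770.0, 42.0, 161.0]] ((667.3079833984375, -69.786376953125), (238.97105407714844, 258.2408752441406), 1.0399572849273682)
scene hatchbar 245 [610.  -67.2 195. ] [[603.0, -121.0, 186.0], [610.0, -67.0, 196.0], [615.0, -15.0, 200.0]] ((609.0206298828125, -68.39024353027344), (13.897106170654297, 111.75509643554688), 2.510693311691284)
scene drawbar 244 [495.3 -70.5 119.4] [[486.0, -126.0, 112.0], [495.0, -72.0, 120.0], [512.0, -13.0, 125.0]] ((498.49365234375, -70.24632263183594), (28.587299346923828, 119.1012191772461), 2.331878423690796)
scene top 4855 [676.1 -62.8 149.7] [[534.0, -196.0, 144.0], [687.0, -60.0, 150.0], [789.0, 62.0, 153.0]] ((659.0855102539062, -67.99766540527344), (261.00299072265625, 261.9367980957031), 1.1088440418243408)
scene plate 5107 [668.1 -65.  156.7] [[579.0, -168.0, 154.0], [669.0, -63.0, 157.0], [765.0, 34.0, 161.0]] ((668.433349609375, -65.75994873046875), (236.08135986328125, 257.88494873046875), 1.5270408391952515)
```

View pics/ab.png

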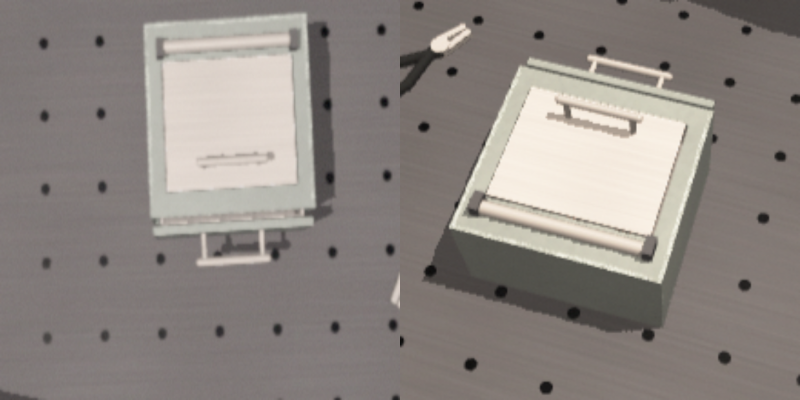

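```bash
cat >> h.py <<'E'
from scipy.spatial.transform import Rotation as R
def plan(target, yaw_err=0.0, n=4):
    """target world TCP; want tool y along world x(+yaw), z down. print per call totals (shift, turn) in the tool axes at each call start"""
    o=ctrl.get_obs(); p=o["ee_pos"]; r=R.from_rotvec(o["orientation"])
    c,s=np.cos(yaw_err),np.sin(yaw_err)
    T=R.from_matrix(np.array([[ -(-s),c,0],[-c,s,0],[0,0,-1.]]).T.T if False else np.column_stack([[s,-c,0],[c,s,0],[0,0,-1.]]))
    if np.linalg.det(T.as_matrix())<0: print("bad")
    w=(r.inv()*T).as_rotvec(); D=np.array(target)-p
    print("t",o["t"],"pos",p.round(1),"D",D.round(1),"w",w.round(3),"width",round(o["width"],1),"ft",o["ft_force"].round(1))
    for i in range(n):
        ri=r*R.from_rotvec(w*i/n); print(i,"shift",ri.inv().apply(D/n).round(1),"turn",(w/n).round(3))
E
python3 -c "
from h import *
plan([493,-71,222],0,4)"
```

```text
Traceback (most recent call last):
  File "h.py", line 12, in plan
    T=R.from_matrix(np.array([[ -(-s),c,0],[-c,s,0],[0,0,-1.]]).T.T if False else np.column_stack([[s,-c,0],[c,s,0],[0,0,-1.]]))
  File "scipy/spatial/transform/_rotation.pyx", line 1143, in scipy.spatial.transform._rotation.Rotation.from_matrix
ValueError: Non-positive determinant (left-handed or null coordinate frame) in rotation matrix 0: [[ 0.  1.  0.]
 [-1.  0.  0.]
 [ 0.  0. -1.]].
```

```bash
sed -i 's/^    T=.*/    T=R.from_matrix(np.column_stack([[-s,c,0],[c,s,0],[0,0,-1.]]))/' h.py
python3 -c "
from h import *
plan([493,-71,222],0,4)"
```

```text
t 1.0 pos [184.  597.3 222.7] D [ 309.  -668.3   -0.7] w [ 0.    -0.     1.272] width 88.0 ft [-0.5 -0.6 -0.2]
0 shift [-123.  -136.9    0.2] turn [ 0.    -0.     0.318]
1 shift [-159.7  -91.6    0.2] turn [ 0.    -0.     0.318]
2 shift [-180.3  -37.1    0.2] turn [ 0.    -0.     0.318]
3 shift [-182.9   21.1    0.2] turn [ 0.    -0.     0.318]
```

Emit:
{"method": "servo_tool", "body": {
  "deltas": [
    [[-24.6,-27.4,0],[0,0,0.064]],
    [[-49.2,-54.8,0],[0,0,0.127]],
    [[-73.8,-82.2,0],[0,0,0.191]],
    [[-98.4,-109.6,0],[0,0,0.254]],
    [[-123,-137,0],[0,0,0.318]]
  ],
  "grip": 0.45
}}

```text
t: 1.42
ee_pos: [261.5, 428.7, 222.7]
orientation: [0.957, 2.992, 0.0]
ft_force: [1.0, 0.1, 0.3]
width: 57.8
grasp_force: 0.0
```

Emit:
{"method": "servo_tool", "body": {
  "deltas": [
    [[-32,-18.3,0],[0,0,0.064]],
    [[-64,-36.6,0],[0,0,0.127]],
    [[-96,-55,0],[0,0,0.191]],
    [[-128,-73.3,0],[0,0,0.254]],
    [[-159.7,-91.6,0],[0,0,0.318]]
  ]
}}

```text
t: 1.83
ee_pos: [338.9, 261.5, 223.0]
orientation: [1.419, 2.802, 0.001]
ft_force: [0.6, 0.7, 0.4]
width: 25.9
grasp_force: 0.0
```

Emit:
{"method": "servo_tool", "body": {
  "deltas": [
    [[-36,-7.4,0],[0,0,0.064]],
    [[-72,-14.8,0],[0,0,0.127]],
    [[-108,-22.2,0],[0,0,0.191]],
    [[-144,-29.7,0],[0,0,0.254]],
    [[-180.3,-37.1,0],[0,0,0.318]]
  ]
}}

```text
t: 2.25
ee_pos: [416.2, 94.2, 223.0]
orientation: [1.845, 2.542, 0.001]
ft_force: [0.8, 0.0, -0.6]
width: 24.2
grasp_force: 0.0
```

Emit:
{"method": "servo_tool", "body": {
  "deltas": [
    [[-36.6,4.2,0],[0,0,0.064]],
    [[-73.2,8.4,0],[0,0,0.127]],
    [[-110,12.7,0],[0,0,0.191]],
    [[-146.4,16.9,0],[0,0,0.254]],
    [[-182.9,21.1,0],[0,0,0.318]]
  ]
}}

```text
t: 2.67
ee_pos: [493.5, -73.1, 222.9]
orientation: [2.225, 2.217, 0.001]
ft_force: [1.4, 0.3, 0.2]
width: 24.3
grasp_force: 0.0
```

```bash
python3 - <<'E'
from h import *
plan([493,-71,97],0,2)
im=get_image("wrist"); P=pts(im); cv2.imwrite("pics/w1.png",im["frame"])
P=P[abs(P[:,1]+70)<160]
for nm,m in (("drawbar",(P[:,2]>108)&(P[:,2]<126)&(P[:,0]<505)&(P[:,0]>470)),("hatchbar",(P[:,2]>183)&(P[:,2]<205)&(P[:,0]>560)&(P[:,0]<650)),("panel",(P[:,2]>130)&(P[:,2]<155)&(P[:,0]<560))):
    q=P[m]
    if len(q)>5: print(nm,len(q),np.round(np.percentile(q,[1,50,99],axis=0)).tolist(),np.polyfit(q[:,1]+70,q[:,0],1))
E
```

```text
t 2.6667 pos [493.5 -73.1 222.9] D [  -0.5    2.1 -125.9] w [ 0.001  0.    -0.003] width 24.3 ft [1.4 0.3 0.2]
0 shift [ 1.1 -0.3 62.9] turn [ 0.     0.    -0.002]
1 shift [ 1.1 -0.3 62.9] turn [ 0.     0.    -0.002]
drawbar 2128 [[487.0, -128.0, 116.0], [493.0, -64.0, 120.0], [504.0, -13.0, 122.0]] [-1.21480316e-02  4.93802916e+02]
hatchbar 3420 [[603.0, -107.0, 188.0], [607.0, -56.0, 195.0], [614.0, -15.0, 197.0]] [-2.36294102e-02  6.07306120e+02]
panel 9388 [[526.0, -108.0, 132.0], [548.0, -11.0, 147.0], [560.0, 58.0, 151.0]] [-2.41343130e-03  5.43595454e+02]
```

View pics/w1.png

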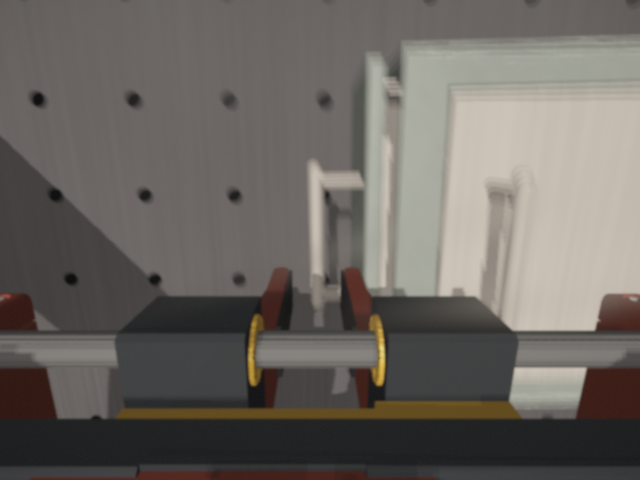

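Emit:
{"method": "servo_tool", "body": {
  "deltas": [
    [[1,-0.7,35],[0,0,-0.01]],
    [[2,-0.7,70],[0,0,-0.015]],
    [[2,-0.7,100],[0,0,-0.018]],
    [[2,-0.7,120],[0,0,-0.018]],
    [[2,-0.7,126],[0,0,-0.018]]
  ]
}}

```text
t: 3.13
ee_pos: [490.2, -68.9, 93.8]
orientation: [-2.198, -2.238, 0.005]
ft_force: [-0.3, 0.3, 0.2]
width: 23.8
grasp_force: 0.0
```

Emit:
{"method": "servo_tool", "body": {
  "deltas": [
    [[0,0,0],[0,0,0]],
    [[0,0,0],[0,0,0]],
    [[0,0,0],[0,0,0]],
    [[0,0,0],[0,0,0]]
  ],
  "grip": 1
}}

```text
t: 3.47
ee_pos: [493.0, -69.2, 97.7]
orientation: [2.2, 2.24, 0.002]
ft_force: [1.2, 0.0, -4.7]
width: 10.1
grasp_force: 30.0
```

Emit:
{"method": "servo_tool", "body": {
  "deltas": [
    [[0,-10,0],[0,0,0]],
    [[0,-27,0],[0,0,0]],
    [[0,-45,0],[0,0,0]],
    [[0,-65,0],[0,0,0]],
    [[0,-80,0],[0,0,0]]
  ]
}}

```text
t: 3.88
ee_pos: [412.1, -70.8, 97.7]
orientation: [2.199, 2.24, 0.002]
ft_force: [2.1, 0.1, -6.1]
width: 10.2
grasp_force: 30.0
```

Emit:
{"method": "servo_tool", "body": {
  "deltas": [
    [[0,-2,0],[0,0,0]],
    [[0,-2,0],[0,0,0]],
    [[0,-2,0],[0,0,0]]
  ]
}}

```text
t: 4.13
ee_pos: [411.1, -70.8, 97.6]
orientation: [2.201, 2.24, 0.002]
ft_force: [-1.5, 1.0, 4.8]
width: 10.2
grasp_force: 30.0
```

Emit:
{"method": "servo_tool", "body": {
  "deltas": [
    [[0,0,0],[0,0,0]],
    [[0,0,0],[0,0,0]],
    [[0,0,0],[0,0,0]]
  ],
  "grip": 0.45
}}

```text
t: 4.38
ee_pos: [411.0, -70.6, 96.8]
orientation: [2.201, 2.241, 0.001]
ft_force: [-0.4, 0.2, -0.1]
width: 23.4
grasp_force: 0.0
```

```bash
python3 - <<'E'
from h import *
plan([411,-71,97],0,2)
im=get_image("top"); P=pts(im)
P=P[abs(P[:,1]+70)<160]
q=P[(P[:,2]>130)&(P[:,2]<155)&(P[:,0]<545)&(P[:,0]>420)]; print(np.round(np.percentile(q,[1,10,50,90,99],axis=0)).tolist())
cv2.imwrite("pics/t2.png",cv2.resize(im["frame"][150:350,200:460],None,fx=2,fy=2))
E
```

```text
t 4.3833 pos [411.  -70.6  96.8] D [-0.  -0.4  0.2] w [0.001 0.    0.018] width 23.4 ft [-0.4  0.2 -0.1]
0 shift [-0.2 -0.  -0.1] turn [0.    0.    0.009]
1 shift [-0.2 -0.  -0.1] turn [0.    0.    0.009]
[[445.0, -198.0, 134.0], [447.0, -183.0, 138.0], [453.0, -110.0, 142.0], [457.0, 34.0, 145.0], [459.0, 49.0, 148.0]]
```

View pics/t2.png

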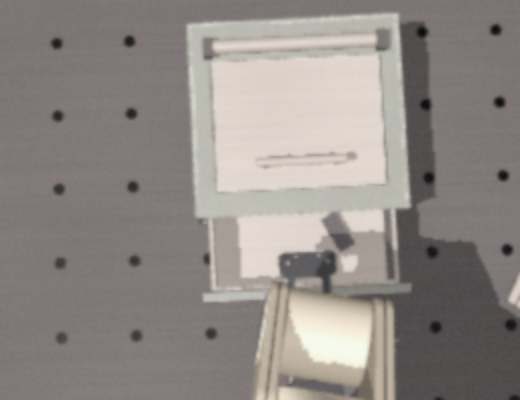

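Emit:
{"method": "servo_tool", "body": {
  "deltas": [
    [[0,0,-25],[0,0,0]],
    [[0,0,-60],[0,0,0]],
    [[0,0,-100],[0,0,0]],
    [[0,0,-135],[0,0,0]],
    [[0,0,-165],[0,0,0]]
  ]
}}

```text
t: 4.85
ee_pos: [410.6, -70.6, 264.1]
orientation: [2.2, 2.241, 0.002]
ft_force: [-0.4, 0.6, -0.1]
width: 23.8
grasp_force: 0.0
```

Emit:
{"method": "servo_tool", "body": {
  "deltas": [
    [[-1,40,0],[0,0,0]],
    [[-2,80,0],[0,0,0]],
    [[-3,120,0],[0,0,0]],
    [[-3,160,0],[0,0,0]],
    [[-3,197,0],[0,0,0]]
  ],
  "grip": 0.0
}}

```text
t: 5.27
ee_pos: [609.5, -69.9, 261.5]
orientation: [2.201, 2.241, 0.0]
ft_force: [0.3, 0.8, -0.3]
width: 43.5
grasp_force: 0.0
```

Emit:
{"method": "servo_tool", "body": {
  "deltas": [
    [[0,0,0],[0,0,0]],
    [[0,0,0],[0,0,0]]
  ]
}}

```text
t: 5.43
ee_pos: [608.2, -69.8, 260.3]
orientation: [-2.2, -2.241, 0.001]
ft_force: [0.3, -0.1, -1.0]
width: 44.0
grasp_force: 0.0
```

```bash
python3 - <<'E'
from h import *
plan([608,-70,173],0.018,2)
im=get_image("wrist"); P=pts(im); cv2.imwrite("pics/w3.png",im["frame"])
P=P[abs(P[:,1]+70)<160]
q=P[(P[:,2]>183)&(P[:,2]<202)&(P[:,0]>590)&(P[:,0]<625)]
print(len(q),np.round(np.percentile(q,[1,50,99],axis=0)).tolist(),np.polyfit(q[:,1]+70,q[:,0],1))
E
```

```text
t 5.4333 pos [608.2 -69.8 260.3] D [ -0.2  -0.2 -87.3] w [-0.002 -0.     0.001] width 44.0 ft [ 0.3 -0.1 -1. ]
0 shift [-0.1 -0.  43.7] turn [-0.001 -0.     0.   ]
1 shift [-0.1 -0.  43.7] turn [-0.001 -0.     0.   ]
2368 [[604.0, -120.0, 191.0], [609.0, -63.0, 195.0], [615.0, -15.0, 198.0]] [-1.77612108e-02  6.09374383e+02]
```

View pics/w3.png

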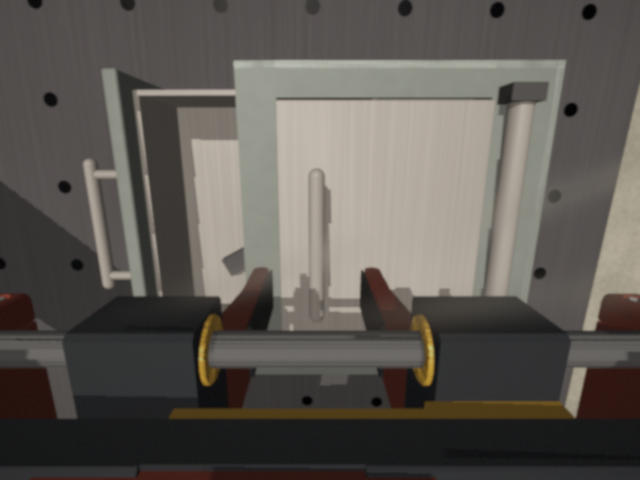

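The bar (column 317) lies centred between the fingers, and the drawer stands open at left (handle at column 97).

Emit:
{"method": "servo_tool", "body": {
  "deltas": [
    [[0,0.5,30],[0,0,0]],
    [[0,0.5,60],[0,0,0]],
    [[0,0.5,78],[0,0,0]],
    [[0,0.5,86],[0,0,0]],
    [[0,0.5,87],[0,0,0]]
  ]
}}

```text
t: 5.9
ee_pos: [605.5, -70.0, 173.2]
orientation: [-2.199, -2.239, 0.004]
ft_force: [-0.4, 0.1, 0.3]
width: 44.1
grasp_force: 0.0
```

Emit:
{"method": "servo_tool", "body": {
  "deltas": [
    [[0,0,0],[0,0,0]],
    [[0,0,0],[0,0,0]],
    [[0,0,0],[0,0,0]],
    [[0,0,0],[0,0,0]],
    [[0,0,0],[0,0,0]]
  ],
  "grip": 1
}}

```text
t: 6.32
ee_pos: [608.2, -70.1, 175.6]
orientation: [2.2, 2.24, 0.001]
ft_force: [-0.2, 1.0, -0.6]
width: 14.1
grasp_force: 0.0
```

```bash
python3 - <<'E'
from h import *
plan([608,-70,173],0.018,1)
for A in np.arange(0,.90,.05): print(round(A,2), "back %.1f up %.1f"%(130-130*np.cos(A)+41*np.sin(A),130*np.sin(A)+41*np.cos(A)-41))
E
```

```text
t 6.3167 pos [608.2 -70.1 175.6] D [-0.2  0.1 -2.6] w [0.002 0.    0.   ] width 14.1 ft [-0.2  1.  -0.6]
0 shift [ 0.1 -0.2  2.6] turn [0.002 0.    0.   ]
0.0 back 0.0 up 0.0
0.05 back 2.2 up 6.4
0.1 back 4.7 up 12.8
0.15 back 7.6 up 19.0
0.2 back 10.7 up 25.0
0.25 back 14.2 up 30.9
0.3 back 17.9 up 36.6
0.35 back 21.9 up 42.1
0.4 back 26.2 up 47.4
0.45 back 30.8 up 52.5
0.5 back 35.6 up 57.3
0.55 back 40.6 up 61.9
0.6 back 45.9 up 66.2
0.65 back 51.3 up 70.3
0.7 back 57.0 up 74.1
0.75 back 62.8 up 77.6
0.8 back 68.8 up 80.8
0.85 back 75.0 up 83.7
```

Emit:
{"method": "servo_tool", "body": {
  "deltas": [
    [[0,0,2],[0,0,0]],
    [[0,0,2],[0,0,0]],
    [[0,0,2],[0,0,0]],
    [[0,0,2],[0,0,0]]
  ]
}}

```text
t: 6.65
ee_pos: [608.6, -70.2, 174.7]
orientation: [2.2, 2.24, 0.002]
ft_force: [-3.5, 0.5, 12.1]
width: 10.0
grasp_force: 30.0
```

Emit:
{"method": "servo_tool", "body": {
  "deltas": [
    [[0,1,3],[0,0,0]],
    [[0,2.2,-6.4],[0,0,0]],
    [[0,4.7,-12.8],[0,0,0]],
    [[0,7.6,-19],[0,0,0]],
    [[0,10.7,-25],[0,0,0]]
  ]
}}

```text
t: 7.07
ee_pos: [617.7, -70.1, 197.2]
orientation: [-2.2, -2.24, 0.003]
ft_force: [-1.3, -3.3, -4.7]
width: 10.0
grasp_force: 30.0
```

Emit:
{"method": "servo_tool", "body": {
  "deltas": [
    [[0,3.5,-5.9],[0,0,0]],
    [[0,7.2,-11.6],[0,0,0]],
    [[0,11.2,-17.1],[0,0,0]],
    [[0,15.5,-22.4],[0,0,0]],
    [[0,20.1,-27.5],[0,0,0]]
  ]
}}

```text
t: 7.48
ee_pos: [636.0, -69.7, 225.2]
orientation: [-2.198, -2.238, 0.008]
ft_force: [-11.2, -2.7, 4.7]
width: 9.7
grasp_force: 30.0
```

Emit:
{"method": "servo_tool", "body": {
  "deltas": [
    [[0,4.8,-4.8],[0,0,0]],
    [[0,9.8,-9.4],[0,0,0]],
    [[0,15.1,-13.7],[0,0,0]],
    [[0,20.5,-17.8],[0,0,0]],
    [[0,26.2,-21.6],[0,0,0]]
  ]
}}

```text
t: 7.9
ee_pos: [662.7, -69.3, 249.2]
orientation: [-2.199, -2.239, 0.006]
ft_force: [-14.3, -1.7, 14.7]
width: 10.2
grasp_force: 30.0
```

Emit:
{"method": "servo_tool", "body": {
  "deltas": [
    [[0,0,0],[0,0,0]]
  ]
}}

```text
t: 7.98
ee_pos: [664.8, -69.2, 250.3]
orientation: [2.201, 2.241, -0.001]
ft_force: [-11.8, -1.3, 16.4]
width: 10.0
grasp_force: 30.0
```

```bash
cat >> h.py <<'E'
def hatch(name):
    o=ctrl.get_obs(); print("t",o["t"],o["ee_pos"].round(1),"w",o["width"].round(1),"gf",o["grasp_force"],"ft",o["ft_force"].round(1),"z-up",R.from_rotvec(o["orientation"]).as_matrix()[:,2].round(3))
    for cam in ("top","scene"):
        im=get_image(cam); cv2.imwrite(f"pics/{name}_{cam}.png",im["frame"])
        P=pts(im); P=P-[668.5,-70,0]; c,s=np.cos(.018),np.sin(.018); P[:,:2]=P[:,:2]@np.array([[c,-s],[s,c]])  # rotate into cabinet
        for lo,hi in ((-95,-50),(50,95)):  # side strips of the plate, clear of the gripper
            q=P[(P[:,1]>lo)&(P[:,1]<hi)&(P[:,0]>-110)&(P[:,0]<45)&(P[:,2]>170)&(P[:,2]<290)]
            if len(q)<30: continue
            x=q[:,[0,2]].astype(np.float32); f=cv2.fitLine(x,cv2.DIST_HUBER,0,.01,.01).ravel(); print(cam,lo,len(q),"A=%.3f"%np.arctan(-f[1]/f[0]),
              "A by hinge %.3f"%np.median(np.arctan2(q[:,2]-150,70-q[:,0])))
E
python3 -c "
from h import *
hatch('a')
a=cv2.imread('pics/a_top.png')[130:350,190:450];b=cv2.imread('pics/a_scene.png')[130:390,150:420]
cv2.imwrite('pics/a.png',np.hstack([cv2.resize(a,(400,340)),cv2.resize(b,(400,340))]))"
```

```text
Traceback (most recent call last):
  File "h.py", line 19, in hatch
    o=ctrl.get_obs(); print("t",o["t"],o["ee_pos"].round(1),"w",o["width"].round(1),"gf",o["grasp_force"],"ft",o["ft_force"].round(1),"z-up",R.from_rotvec(o["orientation"]).as_matrix()[:,2].round(3))
                                                                ^^^^^^^^^^^^^^^^
AttributeError: 'float' object has no attribute 'round'
```

```bash
sed -i 's/o\["width"\].round(1)/round(o["width"],1)/' h.py
python3 -c "
from h import *
hatch('a')
a=cv2.imread('pics/a_top.png')[130:350,190:450];b=cv2.imread('pics/a_scene.png')[130:390,150:420]
cv2.imwrite('pics/a.png',np.hstack([cv2.resize(a,(400,340)),cv2.resize(b,(400,340))]))"
```

```text
t 7.9833 [664.8 -69.2 250.3] w 10.0 gf 30.006154775619507 ft [-11.8  -1.3  16.4] z-up [-0. -0. -1.]
top -95 194 A=0.701 A by hinge 0.742
top 50 517 A=0.686 A by hinge 0.752
scene -95 720 A=0.696 A by hinge 0.760
scene 50 1264 A=0.694 A by hinge 0.748
```

View pics/a.png

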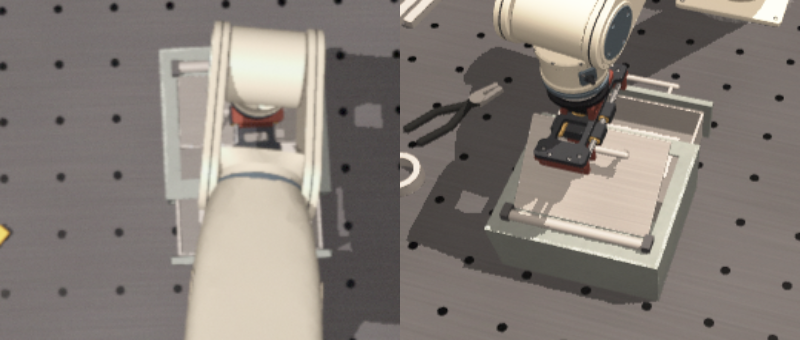

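Emit:
{"method": "servo_tool", "body": {
  "deltas": [
    [[0,3,-3.5],[0,0,0]],
    [[0,8,-7],[0,0,0]],
    [[0,13,-9.8],[0,0,0]],
    [[0,17,-11.5],[0,0,0]],
    [[0,20.9,-13],[0,0,0]]
  ]
}}

```text
t: 8.5
ee_pos: [686.3, -68.9, 261.6]
orientation: [2.201, 2.241, 0.001]
ft_force: [-3.3, -1.8, 6.1]
width: 10.4
grasp_force: 30.0
```

Emit:
{"method": "servo_tool", "body": {
  "deltas": [
    [[0,0,0],[0,0,0]],
    [[0,0,0],[0,0,0]],
    [[0,0,0],[0,0,0]]
  ]
}}

```text
t: 8.75
ee_pos: [686.6, -68.9, 261.7]
orientation: [2.2, 2.24, 0.002]
ft_force: [-3.2, -2.5, 7.2]
width: 10.5
grasp_force: 30.0
```

```bash
python3 -c "
from h import *
hatch('b')"
```

```text
t 8.75 [686.6 -68.9 261.7] w 10.5 gf 30.002605319023132 ft [-3.2 -2.5  7.2] z-up [ 0.002 -0.001 -1.   ]
top -95 220 A=0.871 A by hinge 0.925
top 50 369 A=0.872 A by hinge 0.929
scene -95 547 A=0.873 A by hinge 0.932
scene 50 1152 A=0.873 A by hinge 0.928
```

Emit:
{"method": "servo_tool", "body": {
  "deltas": [
    [[0,-2,0],[0,0,0]],
    [[0,-5,2],[0,0,0]],
    [[0,-8,3.5],[0,0,0]],
    [[0,-10.5,4.8],[0,0,0]],
    [[0,-13,6.1],[0,0,0]]
  ]
}}

```text
t: 9.27
ee_pos: [673.8, -69.1, 255.5]
orientation: [2.199, 2.239, 0.004]
ft_force: [-0.5, -2.3, 5.1]
width: 10.0
grasp_force: 30.0
```

Emit:
{"method": "servo_tool", "body": {
  "deltas": [
    [[0,-3,1.6],[0,0,0]],
    [[0,-6,3.3],[0,0,0]],
    [[0,-9,5.2],[0,0,0]],
    [[0,-12,7.2],[0,0,0]],
    [[0,-14,8.6],[0,0,0]]
  ]
}}

```text
t: 9.68
ee_pos: [658.5, -69.4, 245.2]
orientation: [2.201, 2.241, -0.0]
ft_force: [-2.0, -4.9, 3.7]
width: 9.7
grasp_force: 30.0
```

Emit:
{"method": "servo_tool", "body": {
  "deltas": [
    [[0,0,0],[0,0,0]],
    [[0,0,0],[0,0,0]],
    [[0,0,0],[0,0,0]],
    [[0,0,0],[0,0,0]],
    [[0,0,0],[0,0,0]]
  ]
}}

```text
t: 10.1
ee_pos: [658.5, -69.4, 245.1]
orientation: [-2.201, -2.241, 0.001]
ft_force: [-3.7, -4.3, 5.7]
width: 10.1
grasp_force: 30.0
```

```bash
python3 -c "
from h import *
hatch('c')
a=cv2.imread('pics/c_top.png')[130:350,190:450];b=cv2.imread('pics/c_scene.png')[130:390,150:420]
cv2.imwrite('pics/c.png',np.hstack([cv2.resize(a,(400,340)),cv2.resize(b,(400,340))]))"
```

```text
t 10.1 [658.5 -69.4 245.1] w 10.1 gf 30.005523562431335 ft [-3.7 -4.3  5.7] z-up [-0.001 -0.    -1.   ]
top -95 183 A=0.647 A by hinge 0.683
top 50 562 A=0.643 A by hinge 0.697
scene -95 755 A=0.642 A by hinge 0.711
scene 50 1270 A=0.641 A by hinge 0.698
```

View pics/c.png

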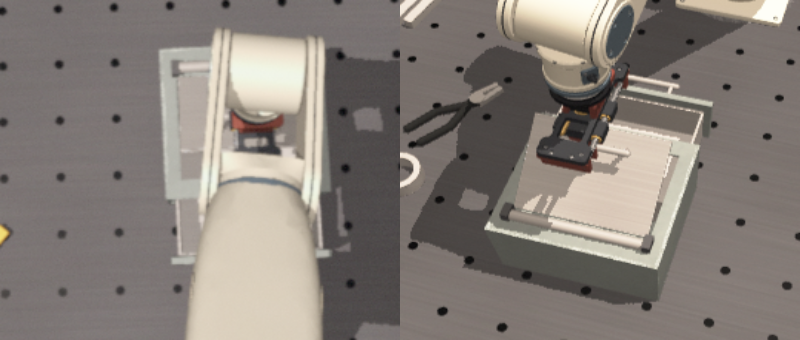

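The hatch is held at about 0.645 rad, in the middle of the 0.575–0.73 band. The drawer is still open, with its front at row 258 on the left.

```bash
python3 -c "
from h import *
print(close_job())"
```

```text
the job is handed in; nothing more can be done
None
```

The job is handed in: I pulled the drawer about 82 mm open, raised the hatch to about 0.87 rad, then eased it back, and the gripper now holds it at about 0.645 rad, just below the balance point; I did not touch the clamp, pliers or ring.

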